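# Touch off a casting at its three datum pads

## Task

Locate the casting with the touch probe: draw the probe fully out of its cradle by the stylus, let go of it on the bench, and take it again by its ribbed grip. With the ball of the stylus gently touch the three datum pads deep in the casting's pockets for a moment each, first blue, then yellow, then red, without driving the stylus to its stop. Then lay the probe down wholly on the rubber mat and let it go, leaving the spray can, the tin and the tape measure where they stand.

Things in the scene. Friction and masses are not known exactly. Their poses are not given: they have to be found in the camera images.
- probe: loose touch probe, 192 mm, 0.19 kg, lying level: square grip 95x30x30 mm, grey, black ribs, orange front band; from its front a stylus, steel rod 9 mm thick with a red 14 mm ball. Origin: centre of the grip's underside; x towards the ball, z up. Rod and ball lie on the grip's axis, 15 mm above its underside. Starts on the bench in the cradle, only the last 59 mm of stylus standing out
- probe_tip (a point): centre of the stylus's ball, 137.5 mm ahead of the probe's origin along its x (stylus free), 15 mm above the underside
- probe_tail (a point): centre of the rear end face of the grip, 47.5 mm behind the probe's origin, 15 mm above the underside
- stylus (a joint): how far the stylus is pushed back into the grip along its axis, in m: 0 free, 0.012 at its stop (counted as driven home from 0.0105). A spring pushes it out: 1.2 N to start, plus 0.3 N per mm
- cradle: black channel fixed to the bench, 139 mm long, 51 wide, 38 high; 8 mm cheeks 35 mm apart, closed at the rear, open at the front, no floor; an orange bridge over its front 36 mm, 34 to 39 mm above the bench. No finger fits beside the grip in it. Origin on the bench at its middle; x runs along it to the open front (69.5 mm ahead), the way the probe comes out
- casting: fixed grey casting, 110 mm in x, 160 in y, 70 high (78 at its boss). Origin: centre of underside; -x is the front (to the robot), -y its right. Pockets 26 mm wide, 55 deep, open at top and outside, floor 20 mm above the bench: two enter the front along +x at y = -45 and +45 mm, one the right side along +y at x = 28 mm; a pad closes each. Low lugs stand out 24 mm at its left
- pad_blue: a painted datum pad closing the inner end of a pocket of the casting; exposed face 26 mm wide and 50 mm high, 6 mm thick, fixed. Origin at its centre, 45 mm above the bench. In one of the two front pockets; its face looks along the casting's -x, 3 mm ahead of the origin
- pad_yellow: a painted datum pad closing the inner end of a pocket of the casting; exposed face 26 mm wide and 50 mm high, 6 mm thick, fixed. Origin at its centre, 45 mm above the bench. In the other front pocket; its face looks along the casting's -x, 3 mm ahead of the origin
- pad_red: a painted datum pad closing the inner end of a pocket of the casting; exposed face 26 mm wide and 50 mm high, 6 mm thick, fixed. Origin at its centre, 45 mm above the bench. In the right-side pocket; its face looks along the casting's -y, 3 mm from the origin
- mat: black rubber mat with two green lines, fixed flat on the bench, 250 mm along its x, 110 mm along y, 4 mm thick. Origin at the centre of its underside
- spray_can: bystander: standing spray can, 65 mm diameter, 193 mm high, loose, beside the casting. Origin at the centre of its underside
- paste_tin: bystander: round yellow tin with a white lid, 72 mm diameter, 49 mm high, loose, beside the casting. Origin at the centre of its underside
- tape_measure: bystander: yellow tape measure standing on its base, 32 x 82 x 66 mm, loose. Origin at the centre of its underside

How it is judged:
By the outcome, as a careful person would: the job done as asked, in the order asked, and still so for the second after the job is handed in, with the robot touching nothing.
It also fails if it takes over 72 s, if anything falls off the work surface, if the arm or the gripper's body presses on something with over 40 N, if the wrist force passes 120 N, or if a joint passes its speed limit or range.

## Robot

A 7-joint arm with a two-finger parallel gripper is mounted at the origin on the work surface; the furniture and walls round the work are solid. World frame = base frame: x ahead of the robot, y to its left, z up, the work surface at z = 0. Lengths are in m, angles in rad, forces in N, time in s.
With the tool pointing down it reaches from about 0.4 to 0.85 m from the base axis. Payload 10.4 kg.
Tool frame: the origin (TCP) lies at the very end of the fingers, on their centre line; the grasp point (between the pads) lies 19 mm behind it; z points along the fingers, y is the line along which they close (so a half turn about z gives the same grasp; the last joint's range is limited). The gripper opens to 87 mm and grips with 3 to 60 N. Pads are 19 mm wide; open, the fingers measure 117 mm over their backs; the gripper's body (75 mm by 190 mm) begins 51 mm behind the grasp point.
Start: joints at [-1.274, 0.332, -0.065, 1.46, 0.022, 1.35, -0.088], TCP at [0.196, 0.593, 0.223] pointing down, gripper open.
Joint ranges: [-2.6, 2.6], [-0.5, 2.12], [-1.47, 1.34], [0.16, 2.42], [-1.27, 4.41], [0.06, 2.06], [-2.6, 2.6]. Speed limits (rad/s): [2.22, 2.22, 2.79, 2.79, 3.14, 3.14, 3.14].

## Interface

Orientations are given as a unit quaternion [x, y, z, w].
In Python, from bench import r gives the robot as it stands.
- The arm moves only by the shell command python3 -m crank 'ROWS' [FORCE]. ROWS is JSON, a list that holds one entry, the list of rows, each a list of 5 numbers: the shift along the tool's x, y, z in mm, then the turn about the tool's z in degrees, then the opening, from -1 (shut) to 1 (fully open). A call has 1 to 20 rows; each row is the pose to reach, as a shift and turn from the pose commanded when the call began, along the tool's axes at that moment; what a row does not reach only later rows make up. A row lasts 1/10 s, in which the tool goes at most 50 mm and 8.59 degrees, less where a joint would pass 70% of its speed; a pose out of reach is approached as far as the arm can. A call with a gripper value outside its range is refused whole. The fingers move at their own pace and stop on an object; FORCE is the grip in N (left out, the last holds). Time passes only in rows, so rows that repeat a pose let the fingers close. It gives the time, the measured TCP pose, the force, the opening and the grip force at its end, in the units of the state.
- r.read_state(): the state, without advancing time (a new reading comes with each control period).
- r.camera(name): name is "scene" or "top"; returns a dict with "image" (384x512x3 uint8, red, green, blue), "vfov" (degrees; the focal length in pixels is half the picture's height over the tangent of half this angle, whatever the lens; pixels are square), "cx", "cy" (the principal point, pixels), "k1" (the pictures are not rectified: a ray, as slopes to the right and down, at radius r is drawn at 1 + k1 r^2 times it, then the intrinsics apply), "eye" and "attitude" of the camera in the world. Camera axes: x right, y down, z forward; pixel columns grow to the right and rows downward; lengths in m; the calibration is good to about 2 mm. A picture is of the moment at which its call begins. There is no depth.
- r.close_job(): hands the job in; it is judged then, once.
The state is a dict: "time": time; "joint_positions": joint angles; "joint_vel": joint speeds; "joint_torque": joint torques, N m; "ee_pos": TCP position; "eef_rot": TCP orientation; "ft_force": force on the tool from outside, world axes, zero at the start; "torque": the same for the moment, N m; "width": finger opening in m; "grip_force": force on a finger pad.
Only numpy, scipy, OpenCV 4.12 (cv2) and the standard library are available. Lean on these libraries where they do the work, as an engineer would, in place of code of your own. Each camera call takes 0.05 s, during which the arm holds its last target. There are 200 camera calls.

## Working session

There is one attempt and no reset: what is moved stays moved. The work goes in short steps, Python scripts to look and compute and a shell command to move; the robot and the scene stay as the last step left them, time stands still between calls to the robot, and variables do not carry over. Pictures are saved under pics/ and viewed, at most 10 in all, crops included, and the job is handed in when it is done.

```bash
ls; mkdir -p pics; python3 - <<'E'
from bench import r
import cv2
print(r.read_state())
for n in("scene","top"):
    c=r.camera(n); cv2.imwrite(f"pics/{n}0.png",c["image"][:,:,::-1]); print({k:v for k,v in c.items() if k!="image"})
E
```

```text
pics
{'time': 0.0, 'joint_positions': array([-1.27361476,  0.33286967, -0.06471814,  1.46093073,  0.02157944,
        1.34989234, -0.08848935]), 'joint_vel': array([-0.00099767,  0.00146657,  0.0007337 ,  0.00056627,  0.00130293,
       -0.00015708, -0.00069532]), 'joint_torque': array([ 3.08526996e-04, -6.23251605e+01,  2.46104272e-02, -3.89896846e+01,
       -6.14192476e-02,  3.97554890e-02,  1.25942856e-04]), 'ee_pos': array([0.19634269, 0.59295649, 0.22176041]), 'eef_rot': array([ 1.59188605e-01,  9.87247940e-01, -6.96633763e-04, -9.27007496e-05]), 'ft_force': array([ 0.40434219, -0.08660934,  1.23984721]), 'torque': array([0.04266841, 0.01565018, 0.04807385]), 'grip_force': 0.0, 'width': 0.08688982991383112}
{'vfov': 57.31676482379758, 'cx': 257.3374426657148, 'cy': 184.57573064812507, 'k1': -0.08479768705194686, 'eye': array([ 0.1480796 , -0.75442389,  0.87535633]), 'attitude': array([ 0.88654805, -0.24384694,  0.09925239, -0.38042107])}
{'vfov': 51.916874644691916, 'cx': 255.8287886232181, 'cy': 190.66874265221833, 'k1': -0.10625581161065922, 'eye': array([ 0.27408854, -0.02958922,  1.3096242 ]), 'attitude': array([ 0.72693062, -0.67798126,  0.07487672, -0.07941507])}
```

View pics/scene0.png

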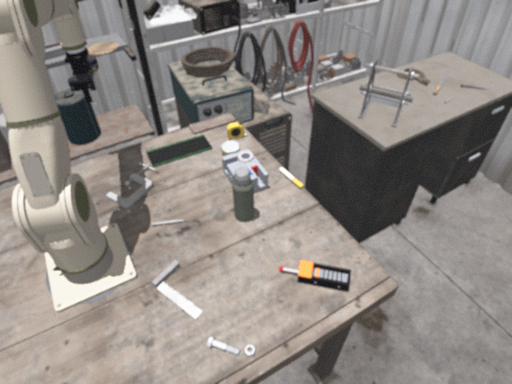

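View pics/top0.png

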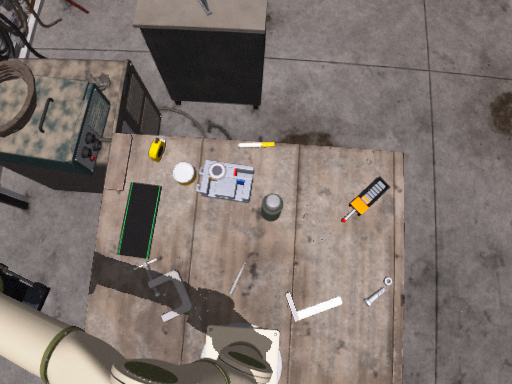

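The scene view shows the probe in its cradle lower right, with the orange bridge at (305,268). The casting is at (245,170), the can at (243,200), the tin at (230,148), the tape at (235,130) and the mat at (178,150). In the top view the ball is at (343,220), the bridge (360,205), casting (226,181), can (272,207), tin (184,172), tape (157,149) and mat (140,220).

```bash
cat > h.py <<'E'
import numpy as np, cv2
from scipy.spatial.transform import Rotation as R
from bench import r
def cam(n): return r.camera(n)
def K(c):
    f=192/np.tan(np.radians(c["vfov"])/2); return np.array([[f,0,c["cx"]],[0,f,c["cy"]],[0,0,1.]])
def ray(c,uv):
    p=cv2.undistortPoints(np.array(uv,float).reshape(-1,1,2),K(c),np.array([c["k1"],0,0,0,0.]))[:,0]
    # camera's model: drawn=(1+k1 r^2)*ray, same as OpenCV
    return R.from_quat(c["attitude"]).apply(np.c_[p,np.ones(len(p))])
def onz(c,uv,z):
    d=ray(c,uv); e=c["eye"]; return e+d*((z-e[2])/d[:,2])[:,None]
def proj(c,P):
    q=R.from_quat(c["attitude"]).inv().apply(np.atleast_2d(P)-c["eye"])
    return cv2.projectPoints(q,np.zeros(3),np.zeros(3),K(c),np.array([c["k1"],0,0,0,0.]))[0][:,0]
def mask(c,h0,h1,s=120,v=80,box=None):
    h=cv2.cvtColor(c["image"],cv2.COLOR_RGB2HSV)
    H=h[...,0].astype(int); m=((H>=h0)&(H<=h1) if h0<=h1 else (H>=h0)|(H<=h1))&(h[...,1]>=s)&(h[...,2]>=v)
    if box: b=np.zeros_like(m); b[box[1]:box[3],box[0]:box[2]]=1; m&=b
    return m.astype(np.uint8)
def cen(m):
    n,l,st,ce=cv2.connectedComponentsWithStats(m); 
    return [(st[i,4],ce[i].round(2)) for i in np.argsort(-st[1:,4])+1 if st[i,4]>3]
E
python3 - <<'E'
from h import *
t=cam("top"); s=cam("scene")
a=cv2.resize(t["image"][140:265,110:290],None,fx=4.4,fy=4.4,interpolation=cv2.INTER_CUBIC)
cv2.imwrite("pics/topz.png",a[:,:,::-1])
b=cv2.resize(t["image"][165:235,325:400],None,fx=7,fy=7,interpolation=cv2.INTER_CUBIC)
b2=cv2.resize(s["image"][130:230,200:290],None,fx=4.9,fy=4.9,interpolation=cv2.INTER_CUBIC)[:490]
b=b[:490]; d=cv2.resize(b2,(275,490)) if 0 else b2[:, :270]
cv2.imwrite("pics/prz.png",np.hstack([b,b2])[:,:800,::-1])
for n,c,bx in(("top",t,(320,170,400,235)),("scene",s,(260,250,370,300))):
    print(n,"red",cen(mask(c,172,4,150,80,bx)),"orange",cen(mask(c,8,22,150,120,bx)))
E
```

```text
top red [(np.int32(13), array([343.15, 219.92]))] orange [(np.int32(170), array([359.06, 204.99])), (np.int32(20), array([365.8 , 198.85]))]
scene red [(np.int32(7), array([280.57, 268.29]))] orange [(np.int32(75), array([307.52, 272.4 ])), (np.int32(29), array([303.79, 267.69])), (np.int32(4), array([317.5, 267.5])), (np.int32(4), array([316.5, 276.5]))]
```

View pics/topz.png

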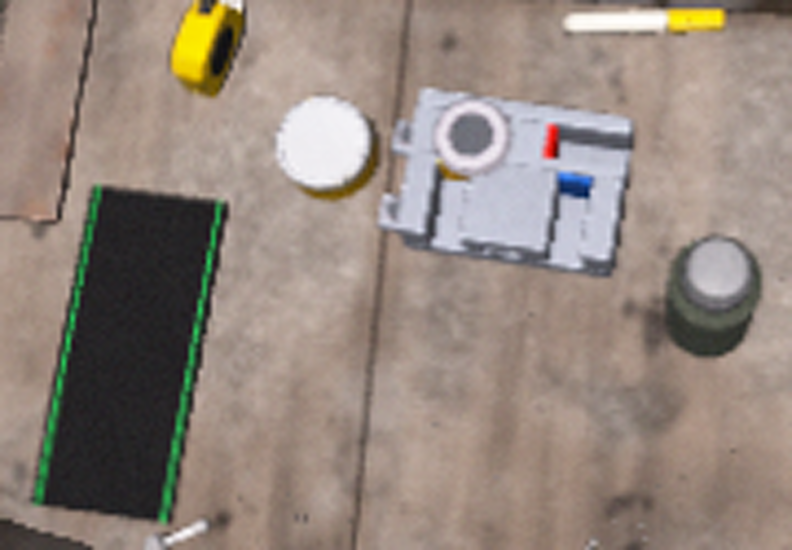

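View pics/prz.png

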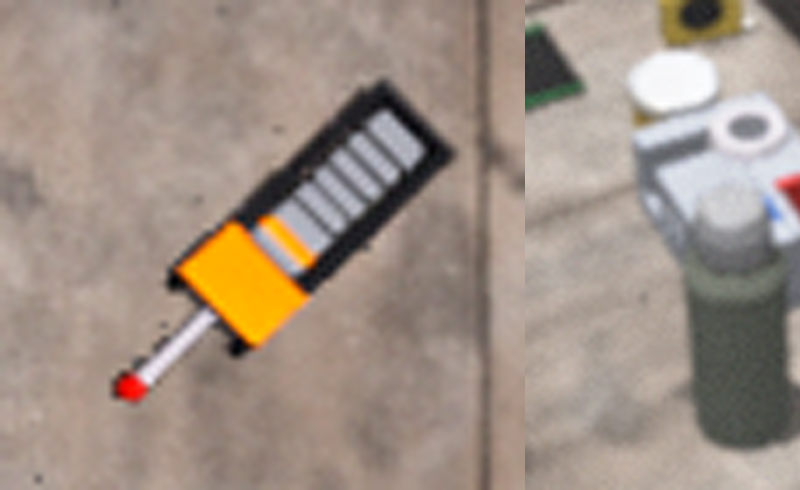

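The top crop shows the blue pad at crop (575,184), yellow at (452,172) under the boss and red at (551,142). The mat corners are (97,186), (228,203), (167,522) and (35,503), and the can cap is at (720,272). In the probe crop the ball is at (131,386), and the bridge and cradle edges are clear.

```bash
python3 - <<'E'
from h import *
np.set_printoptions(precision=4,suppress=True)
t=cam("top"); s=cam("scene")
A=lambda L:(np.array(L,float)+.5)/4.4-.5+[110,140]
B=lambda L:(np.array(L,float)+.5)/7-.5+[325,165]
cs=onz(t,A([(420,88),(632,115),(612,264),(405,238)]),.07); print("casting TL TR BR BL\n",cs[:,:2]); 
print("sides",np.linalg.norm(np.roll(cs,-1,0)-cs,axis=1),"yaws",[np.degrees(np.arctan2(*(p-q)[[1,0]])) for p,q in((cs[0],cs[1]),(cs[3],cs[2]),(cs[1],cs[2]),(cs[0],cs[3]))],"cen",cs.mean(0))
m=onz(t,A([(97,186),(228,203),(167,522),(35,503)]),.004); print("mat",m[:,:2],m.mean(0),np.linalg.norm(np.roll(m,-1,0)-m,axis=1))
c=onz(t,B([(383,82),(455,153),(240,352),(170,280)]),.038); print("cradle",c[:,:2],c.mean(0),np.linalg.norm(np.roll(c,-1,0)-c,axis=1))
print("canTop",onz(t,A([(719,268)]),.193),"canbase",onz(t,A([(708,320)]),0.02),"tin",onz(t,A([(323,143)]),.049),"tape",onz(t,A([(213,40)]),.066))
print("ball top",onz(t,[(343.15,219.92)],.015),"scene",onz(s,[(280.57,268.29)],.015))
# bridge centre
mk=mask(t,8,22,150,120,(320,170,400,235)); cn=max(cv2.findContours(mk,0,2)[0],key=cv2.contourArea)
bx=cv2.boxPoints(cv2.minAreaRect(cn)); w=onz(t,bx,.039); print("bridge",w[:,:2],w.mean(0),np.linalg.norm(np.roll(w,-1,0)-w,axis=1))
for n,cc in(("top",t),("scene",s)):
  for nm,a in(("blue",(105,128)),("red",(172,6)),("yel",(18,34))):
    q=mask(cc,*a,120,60,(190,150,275,205)); print(n,nm,cen(q))
E
```

```text
casting TL TR BR BL
 [[0.6417 0.1617]
 [0.6317 0.0023]
 [0.5182 0.0088]
 [0.5269 0.1614]]
sides [0.1597 0.1137 0.1528 0.1148] yaws [np.float64(86.40635529395477), np.float64(86.72779172597113), np.float64(-3.2940776893186814), np.float64(0.13500892626357086)] cen [0.5796 0.0836 0.07  ]
mat [[0.5648 0.4178]
 [0.5584 0.3124]
 [0.3107 0.3298]
 [0.3166 0.4328]] [0.4376 0.3732 0.004 ] [0.1056 0.2483 0.1032 0.2486]
cradle [[ 0.6347 -0.4228]
 [ 0.602  -0.458 ]
 [ 0.4986 -0.3547]
 [ 0.5307 -0.3208]] [ 0.5665 -0.3891  0.038 ] [0.048  0.1462 0.0467 0.1456]
canTop [[ 0.4962 -0.0652  0.193 ]] canbase [[ 0.4902 -0.0648  0.02  ]] tin [[0.5999 0.234  0.049 ]] tape [[0.6702 0.3234 0.066 ]]
ball top [[ 0.482 -0.308  0.015]] scene [[ 0.4797 -0.306   0.015 ]]
bridge [[ 0.536  -0.3243]
 [ 0.5631 -0.3489]
 [ 0.5285 -0.3863]
 [ 0.5017 -0.3615]] [ 0.5323 -0.3553  0.039 ] [0.0366 0.0509 0.0365 0.0507]
top blue [(np.int32(36), array([240.11, 181.53]))]
top red [(np.int32(20), array([235. , 171.8]))]
top yel [(np.int32(24), array([192.88, 178.29])), (np.int32(8), array([212.  , 179.12]))]
scene blue []
scene red [(np.int32(22), array([254.64, 168.36]))]
scene yel []
```

```bash
cat >> h.py <<'E'
def yaw(q): v=R.from_quat(q).apply([1,0,0]); return np.degrees(np.arctan2(v[1],v[0]))
def go(x,y,z,yw):
    "shift (tool mm) and turn (deg) from the present pose to TCP x,y,z with tool x at world yaw yw"
    s=r.read_state(); d=R.from_quat(s["eef_rot"]).inv().apply(np.array([x,y,z])-s["ee_pos"])*1000
    t=-((yw-yaw(s["eef_rot"])+180)%360-180); print("shift",d.round(1),"turn",round(t,1),"from",s["ee_pos"].round(4),round(yaw(s["eef_rot"]),1))
E
python3 - <<'E'
from h import *
go(.497,-.322,.15,137.3)
t=cam("top"); s=cam("scene")
th=np.radians(-3.5); M=lambda p:np.array([.578+p[0]*np.cos(th)-p[1]*np.sin(th),.083+p[0]*np.sin(th)+p[1]*np.cos(th),p[2]])
# predicted px of pad tops & casting corners under the guess, compare with seen
for n,p in(("blueTop",(3,-45,70)),("redTop",(28,-22,70)),("yelTop",(3,45,70))): print(n,proj(t,M(np.array(p)/1000)),proj(s,M(np.array(p)/1000)))
E
```

```text
shift [-573.  -774.3   72.6] turn 24.4 from [0.1964 0.5932 0.2223] 161.7
blueTop [[241.11293842 180.84935685]] [[250.30568746 172.92752347]]
redTop [[235.17995947 172.5637027 ]] [[253.80986369 166.84429456]]
yelTop [[213.68608281 177.34942159]] [[239.29602413 158.19096252]]
```

```bash
python3 -m crank '[[[-573,-774,0,24.4,1],[-573,-774,0,24.4,1],[-573,-774,0,24.4,1],[-573,-774,0,24.4,1],[-573,-774,0,24.4,1],[-573,-774,0,24.4,1],[-573,-774,0,24.4,1],[-573,-774,0,24.4,1],[-573,-774,0,24.4,1],[-573,-774,0,24.4,1],[-573,-774,0,24.4,1],[-573,-774,0,24.4,1],[-573,-774,0,24.4,1],[-573,-774,0,24.4,1],[-573,-774,0,24.4,1],[-573,-774,0,24.4,1],[-573,-774,0,24.4,1],[-573,-774,0,24.4,1],[-573,-774,0,24.4,1],[-573,-774,0,24.4,1]]]'
python3 - <<'E'
from h import *
go(.497,-.322,.005,137.3)
E
```

```text
time: 2.4
ee_pos: [0.497, -0.3254, 0.2215]
eef_rot: [0.365, 0.931, -0.002, -0.001]
ft_force: [-0.1, -0.7, 0.7]
width: 0.0874
grip_force: 0.0
shift [  2.3   3.2 216.5] turn -0.2 from [ 0.497  -0.3254  0.2215] 137.1
```

```bash
python3 -m crank '[[[2,3,100,0,0.3],[2,3,150,0,0.3],[2,3,180,0,0.3],[2,3,205,0,0.3],[2,3,215,0,0.3],[2,3,215,0,0.3],[2,3,215,0,0.3],[2,3,215,0,0.3]]]' 30
python3 - <<'E'
from h import *
s=cam("scene"); print(r.read_state()["ee_pos"])
b=cv2.resize(s["image"][215:315,240:360],None,fx=6,fy=6,interpolation=cv2.INTER_CUBIC)
p=r.read_state()["ee_pos"]; print("red",cen(mask(s,172,4,150,80,(260,250,370,300))),(proj(s,p)-[240,215])*6)
cv2.imwrite("pics/g1.png",b[:,:,::-1])
E
```

```text
time: 3.2
ee_pos: [0.4992, -0.319, 0.0101]
eef_rot: [0.364, 0.931, -0.0, 0.002]
ft_force: [-0.1, -0.5, -0.4]
width: 0.0563
grip_force: 0.0
[ 0.49913525 -0.31874068  0.00986387]
red [] [[291.78563796 327.20321176]]
```

View pics/g1.png

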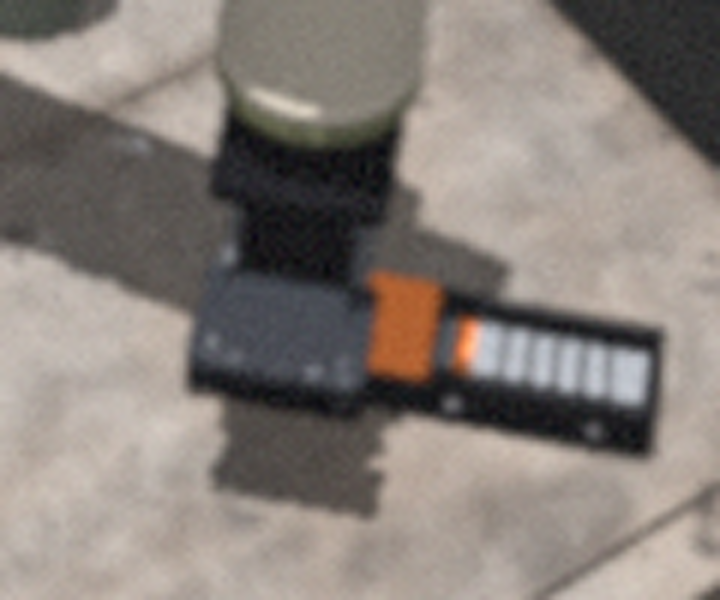

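The gripper hides the stylus, and the bridge, at crop (405,330), is undisturbed. I'll centre it by about 4 mm and close.

```bash
python3 -m crank '[[[0,-4,4,0,0.3],[0,-4,4,0,0.3],[0,-4,4,0,0.3],[0,-4,4,0,-1],[0,-4,4,0,-1],[0,-4,4,0,-1],[0,-4,4,0,-1],[0,-4,4,0,-1],[0,-4,4,0,-1]]]' 30
python3 - <<'E'
from h import *
go(.497,-.322,.005,137.3)
E
```

```text
time: 4.15
ee_pos: [0.4949, -0.3209, 0.0035]
eef_rot: [0.364, 0.931, 0.0, -0.0]
ft_force: [-0.2, 0.0, -0.2]
width: 0.0164
grip_force: 0.0
shift [-2.3  0.6 -1.5] turn -0.0 from [ 0.4949 -0.3209  0.0035] 137.3
```

```bash
python3 -m crank '[[[0,0,0,0,-1],[0,0,0,0,-1],[0,0,0,0,-1],[0,0,0,0,-1]]]' 30
python3 -m crank '[[[10,0,0,0,-1],[20,0,0,0,-1],[35,0,0,0,-1],[50,0,0,0,-1],[65,0,0,0,-1],[80,0,0,0,-1],[95,0,0,0,-1],[110,0,0,0,-1],[125,0,0,0,-1],[138,0,0,0,-1],[148,0,0,0,-1],[152,0,0,0,-1],[152,0,0,0,-1],[152,0,0,0,-1]]]'
python3 - <<'E'
from h import *
t=cam("top")
b=cv2.resize(t["image"][165:275,280:400],None,fx=5,fy=5,interpolation=cv2.INTER_CUBIC)
cv2.imwrite("pics/p1.png",b[:,:,::-1])
E
```

```text
time: 4.55
ee_pos: [0.4949, -0.321, 0.0035]
eef_rot: [0.364, 0.931, -0.0, -0.0]
ft_force: [-0.3, 0.0, -0.2]
width: 0.0077
grip_force: 30.0
time: 5.95
ee_pos: [0.3832, -0.2174, 0.0034]
eef_rot: [0.364, 0.931, 0.0, -0.0]
ft_force: [-1.3, -0.2, -0.3]
width: 0.008
grip_force: 30.0
```

View pics/p1.png

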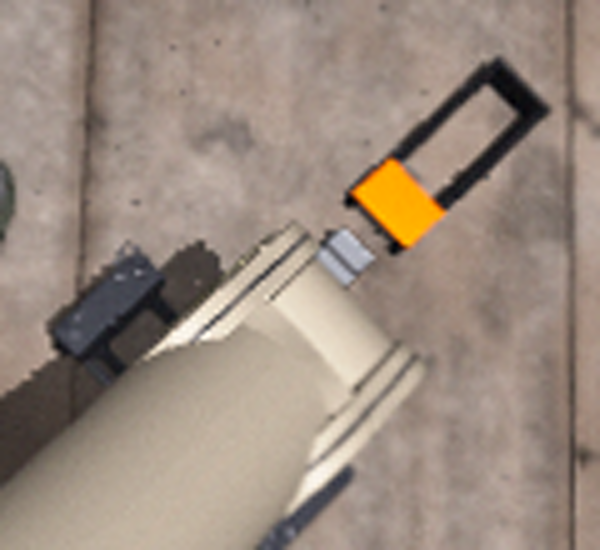

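The probe is out: its rear end, at crop (357,245), is clear of the bridge's front by about 14 mm. Now release, lift, and step aside to look.

```bash
python3 -m crank '[[[0,0,0,0,0],[0,0,0,0,0],[0,0,0,0,0.3],[0,0,0,0,0.3],[0,0,-15,0,0.3],[0,0,-60,0,0.3],[0,0,-110,0,0.3],[0,-50,-130,0,0.3],[0,-100,-130,0,0.3],[0,-150,-130,0,0.3],[0,-190,-130,0,0.3],[0,-190,-130,0,0.3],[0,-190,-130,0,0.3]]]'
python3 - <<'E'
from h import *
t=cam("top"); s=cam("scene")
b=cv2.resize(t["image"][165:275,280:400],None,fx=5,fy=5,interpolation=cv2.INTER_CUBIC)
cv2.imwrite("pics/p2.png",b[:,:,::-1])
for n,c in(("top",t),("scene",s)):
  for z,m in((.015,mask(c,172,4,150,80)),(.03,mask(c,8,20,150,120))):
    print(n,z,[(k,p,onz(c,p,z)[0].round(4)) for k,p in cen(m)])
E
```

```text
time: 7.3
ee_pos: [0.2523, -0.3596, 0.1335]
eef_rot: [0.367, 0.93, 0.001, 0.001]
ft_force: [1.3, 0.7, 0.2]
width: 0.0566
grip_force: 0.0
top 0.015 [(np.int32(18), array([235.06, 172.11]), array([0.6208, 0.0638, 0.015 ])), (np.int32(12), array([311.08, 251.67]), array([ 0.3702, -0.2053,  0.015 ])), (np.int32(10), array([ 92. , 157.3]), array([0.6406, 0.5686, 0.015 ]))]
top 0.03 [(np.int32(76), array([359.68, 203.67]), array([ 0.5378, -0.359 ,  0.03  ])), (np.int32(7), array([335.43, 231.  ]), array([ 0.4414, -0.2802,  0.03  ])), (np.int32(5), array([211.2, 178.8]), array([0.5882, 0.1407, 0.03  ]))]
scene 0.015 [(np.int32(15), array([254.87, 168.6 ]), array([0.6341, 0.1042, 0.015 ]))]
scene 0.03 [(np.int32(61), array([308.13, 272.69]), array([ 0.5315, -0.3653,  0.03  ])), (np.int32(7), array([262.57, 268.71]), array([ 0.43  , -0.2891,  0.03  ]))]
```

View pics/p2.png

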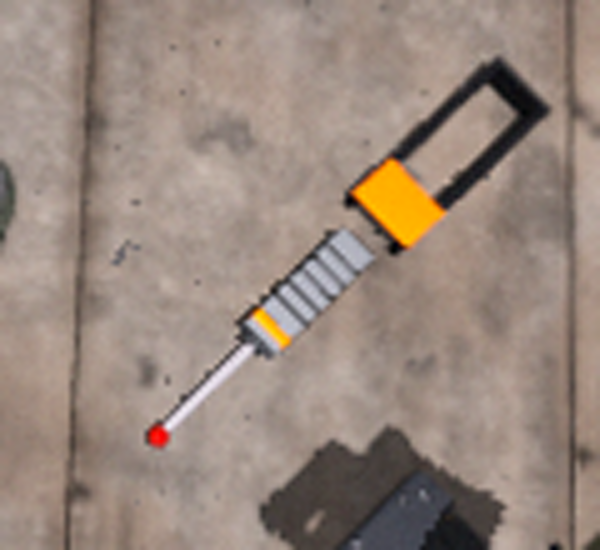

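The probe lies free: ball at crop (157,436), rear end about (358,244), clear of the cradle.

```bash
python3 - <<'E'
from h import *
t=cam("top")
b=onz(t,[(311.08,251.67)],.015)[0]; e=onz(t,[(351.2,213.4)],.03)[0]
d=b-e; w=np.degrees(np.arctan2(d[1],d[0])); u=d[:2]/np.hypot(*d[:2]); print(b,e,np.hypot(*d[:2]),w)
o=b[:2]-u*.1375-u*.028; print(o); go(o[0],o[1],.12,w); go(o[0],o[1],.004,w)
E
```

```text
[ 0.37024153 -0.20532314  0.015     ] [ 0.5031614  -0.33105672  0.03      ] 0.18296617814876512 136.59146706241157
[ 0.4904727  -0.31905403]
shift [-147.6  187.5   13.5] turn 0.7 from [ 0.2549 -0.3568  0.1334] 137.3
shift [-147.6  187.4  129.5] turn 0.7 from [ 0.2549 -0.3568  0.1334] 137.3
```

```bash
python3 -m crank '[[[-50,60,0,0.7,0.3],[-85,110,0,0.7,0.3],[-120,155,0,0.7,0.3],[-148,187,0,0.7,0.3],[-148,187,0,0.7,0.3],[-148,187,40,0.7,0.3],[-148,187,80,0.7,0.3],[-148,187,110,0.7,0.3],[-148,187,125,0.7,0.3],[-148,187,129,0.7,0.3],[-148,187,129,0.7,0.3],[-148,187,129,0.7,-1],[-148,187,129,0.7,-1],[-148,187,129,0.7,-1],[-148,187,129,0.7,-1],[-148,187,129,0.7,-1],[-148,187,129,0.7,-1],[-148,187,129,0.7,-1]]]' 45
python3 - <<'E'
from h import *
t=cam("top"); p=r.read_state()["ee_pos"]; print(p,yaw(r.read_state()["eef_rot"]))
for k,q in cen(mask(t,172,4,150,80,(290,220,340,280))): 
    b=onz(t,q,.015)[0]; print(q,b,np.linalg.norm((b-p)[:2]),np.degrees(np.arctan2(*(b-p)[[1,0]])))
E
```

```text
time: 9.25
ee_pos: [0.4904, -0.3204, 0.0051]
eef_rot: [0.37, 0.929, 0.0, 0.0]
ft_force: [-0.5, 1.5, 7.0]
width: 0.0297
grip_force: 44.9
[ 0.49039143 -0.32040361  0.00505599] 136.5850150608928
```

```bash
python3 -m crank '[[[0,0,-10,0,-1],[0,0,-45,0,-1],[0,0,-90,0,-1],[0,0,-140,0,-1],[0,0,-190,0,-1],[0,0,-235,0,-1],[0,0,-245,0,-1],[0,0,-245,0,-1],[0,0,-245,0,-1]]]'
python3 - <<'E'
from h import *
t=cam("top"); s=cam("scene"); th=np.radians(-3.5); C=np.array([[np.cos(th),-np.sin(th)],[np.sin(th),np.cos(th)]])
for n,c,rng,z,l in(("blue top",t,(105,128),.047,(2.5,-45)),("red top",t,(172,6),.062,(28,-23)),("red scene",s,(172,6),.05,(28,-24.5))):
    q=cen(mask(c,*rng,100,50,(225,150,275,200))); 
    if q: print(n,q[0],"centre ->",onz(c,q[0][1],z)[0,:2]-C@np.array(l)/1000)
for k,q in cen(mask(t,172,4,150,80,(260,190,400,300))): print("ball?",q,onz(t,q,.26))
print(r.read_state()["ft_force"]); go(.42,.05,.25,-3.5)
E
```

```text
time: 10.2
ee_pos: [0.4895, -0.3199, 0.2482]
eef_rot: [0.37, 0.929, 0.0, -0.001]
ft_force: [0.5, 1.4, -2.2]
width: 0.0297
grip_force: 44.9
blue top (np.int32(37), array([240.22, 181.51])) centre -> [0.58170014 0.08698512]
red top (np.int32(23), array([234.91, 171.91])) centre -> [0.58234361 0.08563532]
red scene (np.int32(27), array([254.93, 168.63])) centre -> [0.5880231  0.09519791]
[ 0.07084947 -0.10794446 -1.7648017 ]
shift [304.6 220.9  -1.6] turn 140.1 from [ 0.4893 -0.3198  0.2477] 136.6
```

```bash
python3 -m crank '[[[40,30,0,0,-1],[80,60,0,0,-1],[115,85,0,8,-1],[150,110,0,16,-1],[185,135,0,24,-1],[220,160,0,32,-1],[255,185,0,40,-1],[290,210,0,48,-1],[320,210,0,56,-1],[320,210,0,64,-1],[320,210,0,72,-1],[320,210,0,80,-1],[320,210,0,88,-1],[320,210,0,96,-1],[320,210,0,104,-1],[320,210,0,112,-1],[320,210,0,120,-1],[320,210,0,128,-1],[320,210,0,136,-1],[320,210,0,140,-1]]]'
python3 - <<'E'
from h import *
s=r.read_state(); print(s["joint_positions"].round(2)); go(.395,.052,.12,-3.5)
E
```

```text
time: 12.3
ee_pos: [0.4011, 0.0518, 0.2481]
eef_rot: [1.0, 0.026, -0.001, 0.001]
ft_force: [0.5, 0.9, -1.5]
width: 0.0295
grip_force: 44.9
[-0.75 -0.23  0.44  1.97  0.1   1.38 -1.86]
shift [ -5.8  -0.6 128.2] turn 6.5 from [0.4011 0.0518 0.2481] 3.0
```

```bash
python3 -m crank '[[[-8,0,40,6.5,-1],[-10,0,80,6.5,-1],[-10,0,115,6.5,-1],[-10,0,130,6.5,-1],[-10,0,130,6.5,-1],[-10,0,130,6.5,-1]]]'
python3 - <<'E'
from h import *
t=cam("top"); st=r.read_state(); print(st["joint_positions"].round(2)); go(.39,.0526,.12,-3.5); print(st["ft_force"])
p=st["ee_pos"]
for k,q in cen(mask(t,172,6,120,60,(200,150,290,260))): b=onz(t,q,p[2]+.01)[0]; print(k,q,b,b-p,np.hypot(*(b-p)[:2]),np.degrees(np.arctan2(*(b-p)[[1,0]])))
E
```

```text
time: 12.9
ee_pos: [0.3916, 0.0513, 0.1194]
eef_rot: [1.0, -0.027, -0.001, 0.0]
ft_force: [0.3, -0.6, -1.2]
width: 0.0294
grip_force: 44.9
[-0.74 -0.13  0.47  2.17  0.06  1.08 -1.93]
shift [-2.2 -1.   0.1] turn 0.4 from [0.3922 0.0515 0.1201] -3.1
[ 0.83837331  0.02532445 -1.73411563]
20 [235.  171.8] [0.59099629 0.05577964 0.13005386] [0.19882157 0.00426097 0.01      ] 0.19886722821642447 1.2277247074047117
11 [239.64 181.36] [0.56158068 0.03903309 0.13005386] [ 0.16940596 -0.01248558  0.01      ] 0.16986544508469628 -4.215198505244692
```

```bash
python3 -m crank '[[[-5,-3,0,0.4,-1],[-5,-3,20,0.4,-1],[-5,-3,45,0.4,-1],[-5,-3,65,0.4,-1],[-5,-3,80,0.4,-1],[-5,-3,84,0.4,-1],[-5,-3,84,0.4,-1],[-5,-3,84,0.4,-1]]]'
python3 - <<'E'
from h import *
t=cam("top"); st=r.read_state(); print(st["joint_positions"].round(2),st["ft_force"]); go(.39,.0546,.035,-3.5)
p=st["ee_pos"]
for k,q in cen(mask(t,172,6,120,60,(200,150,290,260))): b=onz(t,q,p[2]+.01)[0]; print(k,q,b,b-p,np.hypot(*(b-p)[:2]),np.degrees(np.arctan2(*(b-p)[[1,0]])))
b=cv2.resize(t["image"][155:215,195:295],None,fx=6,fy=6,interpolation=cv2.INTER_CUBIC)
s=cam("scene"); b2=cv2.resize(s["image"][130:230,190:330][:, :100],None,fx=3.6,fy=3.6,interpolation=cv2.INTER_CUBIC)
cv2.imwrite("pics/bl.png",np.hstack([cv2.resize(b,(440,360)) if 0 else b[:, :430],b2])[:,:,::-1])
E
```

```text
time: 13.75
ee_pos: [0.3877, 0.0551, 0.0365]
eef_rot: [1.0, -0.031, 0.001, -0.0]
ft_force: [0.2, -0.4, -2.3]
width: 0.03
grip_force: 44.9
[-0.74  0.02  0.49  2.26 -0.01  0.86 -1.87] [ 0.18562674  0.62402487 -1.81535659]
shift [2.2 0.4 1.5] turn -0.0 from [0.3878 0.0551 0.0365] -3.5
20 [235.  171.8] [0.61344377 0.06182656 0.04650153] [0.22565089 0.00670524 0.01      ] 0.22575048937335174 1.7020503212560987
12 [239.67 188.5 ] [0.5578662  0.04189947 0.04650153] [ 0.17007332 -0.01322184  0.01      ] 0.17058649009786606 -4.445347804667102
```

View pics/bl.png

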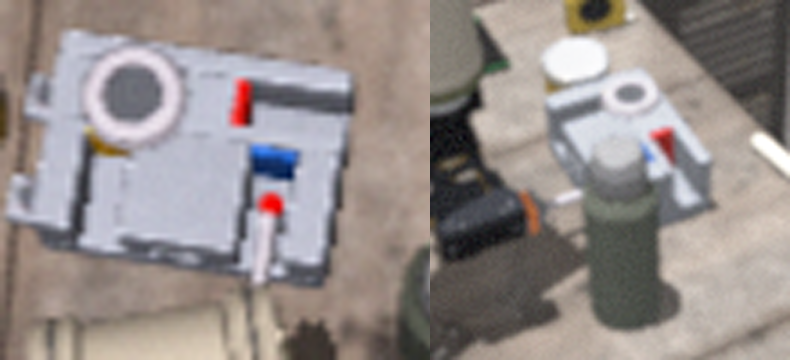

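The ball, at crop (270,205), is inside the blue pocket about 14 mm short of the pad's face, and roughly centred.

```bash
for i in 1; do python3 -m crank '[[[4,0.5,0,0,-1],[8,1,0,0,-1],[11,1,0,0,-1],[11,1,0,0,-1],[11,1,0,0,-1]]]'; python3 -m crank '[[[1.5,0,0,0,-1],[3,0,0,0,-1],[3,0,0,0,-1],[3,0,0,0,-1]]]'; done
python3 - <<'E'
from h import *
t=cam("top"); p=r.read_state()["ee_pos"]
for k,q in cen(mask(t,172,6,120,60,(230,176,290,260))): b=onz(t,q,p[2]+.01)[0]; print(k,q,b,np.hypot(*(b-p)[:2]))
E
```

```text
time: 14.35
ee_pos: [0.398, 0.053, 0.0354]
eef_rot: [1.0, -0.031, -0.0, 0.0]
ft_force: [-0.6, 0.0, -1.8]
width: 0.0297
grip_force: 44.9
time: 14.75
ee_pos: [0.401, 0.0529, 0.0355]
eef_rot: [1.0, -0.031, -0.0, -0.0]
ft_force: [-0.7, -0.2, -1.9]
width: 0.0297
grip_force: 44.9
14 [240.79 184.57] [0.57159105 0.03931503 0.0455005 ] 0.17118306248494528
```

```bash
cat > ball.py <<'E'
from h import *
import sys
bx=tuple(map(int,sys.argv[1:5])); Q=[];F=[]
t=cam("top"); st=r.read_state(); p=st["ee_pos"]
for k,q in cen(mask(t,172,6,120,60,bx)): b=onz(t,q,p[2]+.01)[0]; print(k,q,b.round(4),"L",np.hypot(*(b-p)[:2]).round(4),"F",st["ft_force"].round(2))
E
python3 -m crank '[[[1.5,0,0,0,-1],[3,0,0,0,-1],[3,0,0,0,-1],[3,0,0,0,-1]]]'|sed -n '1,4p'; python3 ball.py 230 176 290 260
```

```text
time: 15.2
ee_pos: [0.4038, 0.0526, 0.0354]
eef_rot: [1.0, -0.031, -0.0, 0.0]
ft_force: [-1.6, -0.2, -1.8]
12 [240.67 184.5 ] [0.5718 0.0397 0.0454] L 0.1685 F [-2.15 -0.24 -2.35]
```

```bash
python3 -m crank '[[[1.5,0,0,0,-1],[1.5,0,0,0,-1],[1.5,0,0,0,-1],[1.5,0,0,0,-1],[1.5,0,0,0,-1],[1.5,0,0,0,-1]]]'|sed -n '1,4p'; python3 ball.py 230 176 290 260
python3 -m crank '[[[-5,0,0,0,-1],[-12,0,0,0,-1],[-18,0,0,0,-1],[-18,0,-20,0,-1],[-18,0,-50,0,-1],[-18,0,-80,0,-1],[-18,0,-80,0,-1]]]'|sed -n '1,4p'; python3 ball.py 230 176 290 260
```

```text
time: 15.85
ee_pos: [0.4054, 0.0526, 0.0355]
eef_rot: [1.0, -0.031, -0.0, -0.0]
ft_force: [-2.8, 0.5, -1.9]
13 [240.77 184.38] [0.5722 0.0394 0.0455] L 0.1673 F [-2.26 -0.25 -2.06]
time: 16.6
ee_pos: [0.3896, 0.0545, 0.119]
eef_rot: [1.0, -0.031, 0.003, -0.002]
ft_force: [0.5, 0.7, -0.3]
13 [239.   182.15] [0.5597 0.041  0.1271] L 0.1716 F [ 0.94  0.75 -2.01]
```

```bash
python3 -m crank '[[[0,-40,0,0,-1],[0,-75,0,0,-1],[0,-90,0,0,-1],[0,-90,0,0,-1],[0,-90,0,0,-1]]]'|sed -n '1,4p'
python3 - <<'E'
from h import *
th=np.radians(-3.5); u=np.array([np.cos(th),np.sin(th)]); v=np.array([-u[1],u[0]])
c=np.array([.4012,.0529])+.09*v-.012*u; go(c[0],c[1],.035,-3.5)
E
python3 ball.py 190 150 231 260
```

```text
time: 17.15
ee_pos: [0.3926, 0.1425, 0.1147]
eef_rot: [1.0, -0.031, -0.001, 0.001]
ft_force: [-0.1, 0.7, -2.1]
shift [ 2.2 -1.2 79.7] turn -0.0 from [0.3926 0.1425 0.1147] -3.5
14 [210.64 179.5 ] [0.5625 0.1296 0.1249] L 0.1703 F [-1.25 -0.49 -0.88]
```

```bash
python3 -m crank '[[[0,-1,20,0,-1],[0,-1,45,0,-1],[0,-1,65,0,-1],[0,-1,76,0,-1],[0,-1,79,0,-1],[0,-1,79,0,-1],[0,-1,79,0,-1]]]'|sed -n '1,4p'; python3 ball.py 190 176 231 260
python3 -m crank '[[[4,0,0,0,-1],[8,0,0,0,-1],[12,0,0,0,-1],[12,0,0,0,-1],[12,0,0,0,-1]]]'|sed -n '1,4p'; python3 ball.py 190 176 231 260
```

```text
time: 17.9
ee_pos: [0.3937, 0.1447, 0.0373]
eef_rot: [1.0, -0.031, 0.001, -0.0]
ft_force: [0.5, 0.6, -1.2]
11 [212.64 184.91] [0.5636 0.1317 0.0474] L 0.1703 F [-0.5   0.98 -1.91]
time: 18.45
ee_pos: [0.4051, 0.1437, 0.0365]
eef_rot: [1.0, -0.031, -0.0, 0.0]
ft_force: [-0.8, -0.6, -1.6]
11 [213.73 181.64] [0.5751 0.1292 0.0464] L 0.1707 F [-0.41  0.04 -1.34]
```

```bash
python3 -m crank '[[[1.5,0,0,0,-1],[3.5,0,0,0,-1],[3.5,0,0,0,-1],[3.5,0,0,0,-1]]]'|sed -n '1,4p'; python3 ball.py 190 176 231 260; python3 -m crank '[[[1,0,0,0,-1],[2,0,0,0,-1],[2,0,0,0,-1],[2,0,0,0,-1],[2,0,0,0,-1]]]'|sed -n '1,4p'; python3 ball.py 190 176 231 260
```

```text
time: 18.9
ee_pos: [0.4086, 0.1436, 0.0365]
eef_rot: [1.0, -0.031, -0.0, -0.0]
ft_force: [0.0, -0.1, -1.9]
11 [213.64 180.64] [0.5784 0.1298 0.0465] L 0.1704 F [-0.07 -0.45 -1.82]
time: 19.45
ee_pos: [0.4104, 0.1435, 0.0365]
eef_rot: [1.0, -0.031, -0.0, -0.0]
ft_force: [-2.4, 0.3, -1.7]
11 [213.64 180.64] [0.5784 0.1298 0.0465] L 0.1685 F [-1.25 -0.87 -2.16]
```

```bash
python3 -m crank '[[[1,0,0,0,-1],[2.5,0,0,0,-1],[2.5,0,0,0,-1],[2.5,0,0,0,-1],[2.5,0,0,0,-1],[2.5,0,0,0,-1]]]'|sed -n '1,4p'; python3 ball.py 190 176 231 260
python3 -m crank '[[[-5,0,0,0,-1],[-12,0,0,0,-1],[-18,0,0,0,-1],[-18,0,-40,0,-1],[-18,0,-80,0,-1],[-18,0,-130,0,-1],[-18,0,-180,0,-1],[-18,0,-215,0,-1],[-18,0,-215,0,-1],[-18,0,-215,0,-1]]]'|sed -n '1,4p'
```

```text
time: 20.1
ee_pos: [0.413, 0.1433, 0.0365]
eef_rot: [1.0, -0.031, -0.0, -0.0]
ft_force: [-2.6, -0.7, -1.8]
11 [213.64 180.64] [0.5784 0.1298 0.0465] L 0.166 F [-2.12 -0.14 -1.48]
time: 21.15
ee_pos: [0.3951, 0.1445, 0.2517]
eef_rot: [1.0, -0.031, 0.001, -0.001]
ft_force: [0.1, -0.1, -3.0]
```

```bash
python3 - <<'E'
from h import *
s=cam("scene"); t=cam("top")
print("can cap scene",onz(s,[(242.9,170.8)],.193),"px pred from top est",proj(s,[.4962,-.0652,.193]))
go(.6204,-.137,.25,96)
E
```

```text
can cap scene [[ 0.49858039 -0.063726    0.193     ]] px pred from top est [[242.43055773 171.36378711]]
shift [2.428e+02 2.667e+02 1.000e-01] turn -99.5 from [0.3944 0.1441 0.2502] -3.5
```

```bash
python3 -m crank '[[[30,33,0,-8,-1],[60,66,0,-16,-1],[90,99,0,-24,-1],[120,132,0,-32,-1],[150,165,0,-40,-1],[180,198,0,-48,-1],[210,231,0,-56,-1],[230,255,0,-64,-1],[243,267,0,-72,-1],[243,267,0,-80,-1],[243,267,0,-88,-1],[243,267,0,-96,-1],[243,267,0,-99.5,-1],[243,267,0,-99.5,-1],[243,267,0,-99.5,-1]]]'|sed -n '1,4p'
python3 ball.py 200 120 300 260; python3 - <<'E'
from h import *
print(r.read_state()["joint_positions"].round(2)); go(.6204,-.137,.12,96)
E
```

```text
time: 22.75
ee_pos: [0.6209, -0.137, 0.2503]
eef_rot: [0.671, 0.742, -0.001, -0.001]
ft_force: [-0.1, 0.2, -2.1]
21 [235.05 171.95] [0.5555 0.0462 0.2606] L 0.1945 F [-0.85  0.57 -1.38]
20 [242.25 154.25] [0.6078 0.0303 0.2606] L 0.1678 F [-0.85  0.57 -1.38]
[-0.3   0.38  0.6   1.41 -0.21  1.41  0.4 ]
shift [ -0.   -0.4 130.6] turn -0.2 from [ 0.621  -0.137   0.2506] 95.8
```

```bash
python3 -m crank '[[[0,0,20,-1.5,-1],[0,0,50,-1.5,-1],[0,0,80,-1.5,-1],[0,0,105,-1.5,-1],[0,0,115,-1.5,-1],[0,0,115,-1.5,-1],[0,0,115,-1.5,-1]]]'|sed -n '1,4p'
python3 ball.py 200 120 300 260; python3 - <<'E'
from h import *
c=cam("scene"); st=r.read_state(); p=st["ee_pos"]; y=np.radians(yaw(st["eef_rot"])-1); b=p+[.168*np.cos(y),.168*np.sin(y),.01]
print(np.degrees(y),"pred ball scene",proj(c,b),cen(mask(c,172,6,120,60,(200,100,330,230))))
im=cv2.resize(c["image"][100:240,180:330],None,fx=4,fy=4,interpolation=cv2.INTER_CUBIC); cv2.imwrite("pics/rd.png",im[:,:,::-1])
E
```

```text
time: 23.5
ee_pos: [0.6218, -0.1372, 0.1376]
eef_rot: [0.66, 0.751, 0.0, 0.001]
ft_force: [-0.2, -0.4, -2.0]
21 [235.05 171.95] [0.5857 0.0543 0.1481] L 0.1949 F [ 0.26  0.71 -2.24]
17 [243.76 166.94] [0.6034 0.029  0.1481] L 0.1673 F [ 0.26  0.71 -2.24]
96.45570414052666 pred ball scene [[257.57063054 154.0656272 ]] [(np.int32(21), array([254.76, 168.38])), (np.int32(6), array([256.67, 153.67]))]
```

View pics/rd.png

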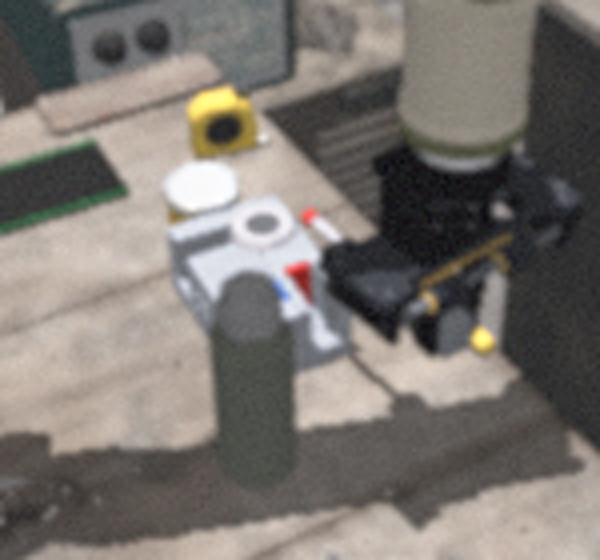

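The ball, at crop (310,215), hovers above the right-side pocket. The gripper body ends at about (325,270), just past the can at (250,370), and the arm passes well above the can.

```bash
python3 -m crank '[[[0,-0.5,15,0,-1],[0,-0.5,35,0,-1],[0,-0.5,55,0,-1],[0,-0.5,75,0,-1],[0,-0.5,90,0,-1],[0,-0.5,96,0,-1],[0,-0.5,96,0,-1],[0,-0.5,96,0,-1]]]'
python3 ball.py 200 120 300 260; python3 - <<'E'
from h import *
c=cam("scene"); st=r.read_state(); print(st["ft_force"],yaw(st["eef_rot"])); print(cen(mask(c,172,6,120,60,(200,100,330,230))))
t=cam("top")
for im,n,x,y in((c,"s",235,165),(t,"t",262,195)): pass
E
```

```text
time: 24.4
ee_pos: [0.6213, -0.1372, 0.0413]
eef_rot: [0.659, 0.752, 0.0, 0.0]
ft_force: [0.2, 0.7, -1.4]
width: 0.0298
grip_force: 44.9
20 [235.  171.8] [0.6121 0.0615 0.0515] L 0.1989 F [-0.36 -0.33 -1.62]
10 [244.5 175.2] [0.6027 0.0293 0.0515] L 0.1676 F [-0.36 -0.33 -1.62]
[ 0.2988405  -0.82916946 -0.92481193] 97.48719529125171
[(np.int32(27), array([255.15, 169.44]))]
```

```bash
cat > can.py <<'E'
from h import *
import os
g=cv2.cvtColor(cam("scene")["image"],cv2.COLOR_RGB2GRAY)
if not os.path.exists("can.npy"): np.save("can.npy",g[190:226,230:258])
m=cv2.matchTemplate(g[170:240,215:275],np.load("can.npy"),cv2.TM_CCOEFF_NORMED); _,v,_,(x,y)=cv2.minMaxLoc(m)
f=lambda a,b,c:0.5*(a-c)/(a-2*b+c); print("can shift px",round(x-15+f(*m[y,x-1:x+2]),2),round(y-20+f(*m[y-1:y+2,x]),2),v.round(3))
E
python3 can.py
python3 -m crank '[[[5,1,0,0,-1],[9,1.9,0,0,-1],[13,2.7,0,0,-1],[16,3.3,0,0,-1],[16,3.3,0,0,-1],[16,3.3,0,0,-1]]]'|sed -n '1,4p'
python3 ball.py 237 120 300 260;python3 can.py
```

```text
time: 25.2
ee_pos: [0.622, -0.1207, 0.0405]
eef_rot: [0.659, 0.752, 0.0, 0.0]
ft_force: [0.3, -0.6, -2.0]
12 [239.5  174.67] [0.6036 0.0459 0.0505] L 0.1679 F [ 0.47  1.17 -1.97]Traceback (most recent call last):
  File "can.py", line 6, in <module>
    f=lambda a,b,c:0.5*(a-c)/(a-2*b+c); print("can shift px",round(x-15+f(*m[y,x-1:x+2]),2),round(y-20+f(*m[y-1:y+2,x]),2),v.round(3))
                                                                                                                           ^^^^^^^
AttributeError: 'float' object has no attribute 'round'
Traceback (most recent call last):
  File "can.py", line 6, in <module>
    f=lambda a,b,c:0.5*(a-c)/(a-2*b+c); print("can shift px",round(x-15+f(*m[y,x-1:x+2]),2),round(y-20+f(*m[y-1:y+2,x]),2),v.round(3))
                                                                                                                           ^^^^^^^
AttributeError: 'float' object has no attribute 'round'
```

Ball expected to touch in about 5 mm.

```bash
sed -i 's/v.round(3)/round(v,3)/' can.py; python3 can.py
python3 -m crank '[[[2,0.4,0,0,-1],[4,0.8,0,0,-1],[4,0.8,0,0,-1],[4,0.8,0,0,-1]]]'|sed -n '1,4p'
python3 ball.py 236 120 300 260;python3 can.py
```

```text
can shift px -0.05 -1.54 0.956
time: 25.75
ee_pos: [0.6223, -0.1165, 0.0405]
eef_rot: [0.659, 0.752, 0.0, -0.0]
ft_force: [0.1, 0.7, -1.2]
16 [237.12 173.12] [0.6083 0.0542 0.0505] L 0.1714 F [-0.74 -0.33 -1.58]
can shift px -0.1 -2.23 0.946
```

```bash
python3 - <<'E'
from h import *
a=cv2.cvtColor(cv2.imread("pics/scene0.png"),cv2.COLOR_BGR2GRAY).astype(int)
b=cv2.cvtColor(cam("scene")["image"],cv2.COLOR_RGB2GRAY).astype(int)
for col in (238,242,246): print("col",col,"\n",a[160:186,col],"\n",b[160:186,col],"\n low",a[208:226,col],"\n",b[208:226,col])
for row in (172,190,205): print("row",row,"\n",a[row,226:262],"\n",b[row,226:262])
E
```

```text
col 238 
 [177 206 221 217 220 218 222 213 207 207 208 207 208 209 202 188 167 147
 142 133 117 107 107  98  97  96] 
 [185 211 222 223 222 222 223 212 171 123 100  95 100 102 103 100 104 100
  99 103  94 102  97  98  87  83] 
 low [ 86  86  82  84  84  83  85  81  84  79  81  93 127 167 185 190 184 180] 
 [78 77 73 74 79 73 77 73 75 75 78 71 83 87 85 89 87 90]
col 242 
 [223 206 208 216 219 216 216 205 202 204 208 205 209 208 207 198 173 157
 138 134 126 114  99 105 101  97] 
 [222 207 210 216 221 224 212 171 121 101 105 101 101 100 100 104 106 112
  98 100 106  95 102 103  98  87] 
 low [ 77  83  86  86  81  83  82  81  81  85  81  79  81 116 169 195 196 197] 
 [ 74  80  77  76  78  73  81  82  77  75  78  81  78  80  83  96 100 134]
col 246 
 [226 208 202 217 221 217 212 213 205 196 204 202 201 195 182 150 135 129
 129 125 111  96  98 100  91  92] 
 [228 210 208 219 225 223 217 202 166 123  99  98  96 100 101  98 100  99
 104  98 100  99  96  97  93  81] 
 low [ 79  75  77  73  81  81  76  77  77  76  76  74  79 110 157 180 186 190] 
 [ 78  78  76  75  80  80  80  77  77  73  76  
[... 245 characters left out ...]
06  99 101 101
 101 101  96 100  95 115 154 190 219 215 197 180 167 133 116 119 117 136]
row 190 
 [170 166 168 163 164 157 130 101  83  92 102 110 116 110 113 112 112 110
 110 109 104  96  98  80  77  74  75  83  99 106 106 103 103 109 107 121] 
 [168 167 171 169 165 161 130  92  72  79  84  81  78  80  76  80  79  75
  78  81  74  75  74  73  75  71  76  91 103 110 105  93  63  38  43  38]
row 205 
 [172 168 173 173 177 172 170 145 109  87  86  82  80  80  85  79  75  77
  76  77  75  72  75  72  73  72  78 112 160 190 195 196 195 194 196 193] 
 [173 177 170 168 163 165 158 141 104  71  69  78  78  72  75  71  75  83
  77  77  80  78  81  74  74  71  72  79  83  90  94  98 100  92  92  89]
```

The can's left edge (rows 190 and 205) is unchanged, so only its shading differs. Advancing.

```bash
python3 -m crank '[[[1.5,0.3,0,0,-1],[3,0.6,0,0,-1],[3,0.6,0,0,-1],[3,0.6,0,0,-1]]]'|sed -n '1,4p'
cat > edge.py <<'E'
from h import *
g=cv2.cvtColor(cam("scene")["image"],cv2.COLOR_RGB2GRAY).astype(int); print("edge",g[190,231:236],g[205,232:237])
f=[]
for i in range(4): cam("top"); f.append(r.read_state()["ft_force"])
print("F mean",np.mean(f,0).round(2),r.read_state()["ee_pos"].round(4))
E
python3 edge.py
```

```text
time: 26.3
ee_pos: [0.6224, -0.1138, 0.0405]
eef_rot: [0.659, 0.752, -0.0, 0.0]
ft_force: [-0.4, 0.3, -2.2]
edge [155 130  92  73  72] [158 138  97  75  74]
F mean [-0.07 -1.04 -1.69] [ 0.6225 -0.1137  0.0405]
```

```bash
python3 -m crank '[[[1,0.2,0,0,-1],[2.5,0.5,0,0,-1],[2.5,0.5,0,0,-1],[2.5,0.5,0,0,-1]]]'|sed -n '1,4p'
python3 edge.py; python3 ball.py 236 120 300 260
```

```text
time: 26.95
ee_pos: [0.6225, -0.1111, 0.0405]
eef_rot: [0.659, 0.752, -0.0, -0.0]
ft_force: [-0.5, -2.4, -1.5]
edge [156 133  92  69  78] [115 109  74  74  73]
F mean [-0.67 -2.18 -2.12] [ 0.6226 -0.1112  0.0405]
13 [236.69 172.92] [0.6089 0.0557 0.0505] L 0.1673 F [-0.42 -3.16 -1.77]
```

```bash
python3 -m crank '[[[1,0.2,0,0,-1],[1,0.2,0,0,-1],[1,0.2,0,0,-1],[1,0.2,0,0,-1],[1,0.2,0,0,-1]]]'|sed -n '1,4p'; python3 edge.py
python3 -m crank '[[[-6,-1.2,0,0,-1],[-14,-2.8,0,0,-1],[-20,-4,0,0,-1],[-24,-4.8,0,0,-1],[-24,-4.8,-20,0,-1],[-24,-4.8,-60,0,-1],[-24,-4.8,-110,0,-1],[-24,-4.8,-160,0,-1],[-24,-4.8,-205,0,-1],[-24,-4.8,-215,0,-1],[-24,-4.8,-215,0,-1]]]'|sed -n '1,4p'; python3 edge.py
python3 - <<'E'
from h import *
go(.62,.2,.25,180); print(r.read_state()["joint_positions"].round(2))
E
```

```text
time: 27.75
ee_pos: [0.6227, -0.1101, 0.0405]
eef_rot: [0.659, 0.752, 0.0, -0.0]
ft_force: [-1.2, -2.4, -1.4]
edge [159 131  94  77  75] [113 103  85  75  72]
F mean [-0.61 -2.83 -1.71] [ 0.6227 -0.11    0.0405]
time: 29.1
ee_pos: [0.6219, -0.1349, 0.2573]
eef_rot: [0.659, 0.752, 0.001, 0.001]
ft_force: [-0.7, -0.5, -2.6]
edge [157 137  93  73  78] [175 154 108  78  75]
F mean [ 0.05  0.15 -1.86] [ 0.6203 -0.1342  0.2534]
shift [331.4  43.2   3.6] turn -82.5 from [ 0.6203 -0.1342  0.2534] 97.5
[-0.3   0.38  0.59  1.41 -0.21  1.42  0.42]
```

```bash
python3 - <<'E'
from h import *
go(.5164,.368,.25,177)
E
```

```text
shift [511.5 -37.6   4. ] turn -79.5 from [ 0.6203 -0.1342  0.2534] 97.5
```

```bash
python3 -m crank '[[[45,-3,0,-7,-1],[90,-7,0,-15,-1],[135,-10,0,-23,-1],[180,-13,0,-31,-1],[225,-17,0,-39,-1],[270,-20,0,-47,-1],[315,-23,0,-55,-1],[360,-27,0,-63,-1],[405,-30,0,-71,-1],[450,-33,0,-79.5,-1],[490,-36,0,-79.5,-1],[511,-38,0,-79.5,-1],[511,-38,0,-79.5,-1],[511,-38,30,-79.5,-1],[511,-38,80,-79.5,-1],[511,-38,130,-79.5,-1],[511,-38,170,-79.5,-1],[511,-38,190,-79.5,-1],[511,-38,190,-79.5,-1],[511,-38,190,-79.5,-1]]]'|sed -n '1,4p'
python3 - <<'E'
from h import *
go(.5164,.368,.012,177)
t=cam("top"); p=r.read_state()["ee_pos"]
for k,q in cen(mask(t,172,6,120,60,(100,160,200,290))): b=onz(t,q,p[2]+.01)[0]; print(k,q,b,np.hypot(*(b-p)[:2]),np.degrees(np.arctan2(*(b-p)[[1,0]])))
E
```

```text
time: 31.35
ee_pos: [0.5172, 0.3666, 0.0658]
eef_rot: [0.027, 1.0, -0.0, -0.0]
ft_force: [0.9, 0.3, -1.1]
shift [ 0.8  1.4 53.8] turn -0.1 from [0.5172 0.3666 0.0658] 176.9
```

```bash
python3 -m crank '[[[0,1,20,0,-1],[0,1,38,0,-1],[0,1,47,0,-1],[0,1,51,0,-1],[0,1,51,0,-1],[0,1,51,0,-1]]]'|sed -n '1,4p'
python3 -m crank '[[[0,0,2,0,-1],[0,0,4,0,-1],[0,0,4,0,-1],[0,0,4,0,-1]]]'|sed -n '1,4p'; python3 edge.py
```

```text
time: 32.0
ee_pos: [0.5175, 0.3686, 0.0157]
eef_rot: [0.026, 1.0, 0.001, 0.001]
ft_force: [-0.4, -0.1, -1.7]
time: 32.4
ee_pos: [0.5168, 0.3682, 0.0106]
eef_rot: [0.026, 1.0, 0.0, -0.0]
ft_force: [0.8, 0.0, -1.1]
edge [155 132  99  88  95] [169 150 110  84  78]
F mean [-0.11  0.06 -1.42] [0.5169 0.3682 0.0106]
```

```bash
python3 -m crank '[[[0,0,1,0,-1],[0,0,1.5,0,-1],[0,0,1.5,0,-1],[0,0,1.5,0,-1]]]'|sed -n '1,4p'
python3 -m crank '[[[0,0,0,0,0],[0,0,0,0,0],[0,0,0,0,0.3],[0,0,0,0,0.3],[0,0,0,0,0.3],[0,0,0,0,0.3],[0,0,-20,0,0.3],[0,0,-60,0,0.3],[0,0,-110,0,0.3],[0,0,-160,0,0.3],[0,0,-210,0,0.3],[0,50,-240,0,0.3],[0,0,-240,0,0.3]]]'|sed -n '1,5p'
python3 - <<'E'
from h import *
go(.6,-.1,.25,177)
E
```

```text
time: 33.05
ee_pos: [0.5169, 0.3682, 0.0091]
eef_rot: [0.026, 1.0, 0.0, 0.0]
ft_force: [-0.2, -0.7, -0.8]
time: 34.35
ee_pos: [0.5156, 0.3806, 0.2514]
eef_rot: [0.02, 1.0, 0.004, 0.001]
ft_force: [-1.2, 0.1, -1.2]
width: 0.0567
shift [-103.3 -476.9   -2.2] turn 0.7 from [0.5156 0.3806 0.2514] 177.7
```

Move the arm aside, well clear on the right, and look.

```bash
python3 -m crank '[[[0,-50,0,0,0.3],[0,-100,0,0,0.3],[0,-150,0,0,0.3],[0,-200,0,0,0.3],[0,-250,0,0,0.3],[0,-300,0,0,0.3],[0,-350,0,0,0.3],[0,-400,0,0,0.3],[0,-450,0,0,0.3],[0,-500,0,0,0.3],[0,-550,0,0,0.3],[0,-600,0,0,0.3],[0,-640,0,0,0.3],[0,-640,0,0,0.3],[0,-640,0,0,0.3],[0,-640,0,0,0.3]]]'|sed -n '1,4p'
python3 - <<'E'
from h import *
t=cam("top"); s=cam("scene")
a=cv2.resize(t["image"][135:270,105:290],None,fx=3,fy=3,interpolation=cv2.INTER_CUBIC)
b=cv2.resize(s["image"][110:245,140:220+0],None,fx=3,fy=3,interpolation=cv2.INTER_CUBIC)
cv2.imwrite("pics/end.png",np.hstack([a,b])[:,:800,::-1])
t0=cv2.imread("pics/top0.png")[:,:,::-1]
for nm,(x0,y0,x1,y1) in dict(tin=(172,160,197,186),tape=(146,136,168,163),can=(260,192,286,222)).items():
    g=lambda i:cv2.cvtColor(np.ascontiguousarray(i[y0:y1,x0:x1]),cv2.COLOR_RGB2GRAY).astype(np.float32)
    print(nm,cv2.phaseCorrelate(g(t0),g(t["image"])))
print([(k,q,onz(t,q,.019)[0].round(4)) for k,q in cen(mask(t,172,6,120,60,(100,170,200,290)))],[(k,q,onz(t,q,.034)[0].round(4)) for k,q in cen(mask(t,8,20,150,120,(100,170,180,290)))])
E
```

```text
time: 35.95
ee_pos: [0.4836, -0.2696, 0.2489]
eef_rot: [0.025, 1.0, 0.0, -0.0]
ft_force: [0.3, 0.2, 0.1]
tin ((0.4338247057257192, 0.4802317977354402), 0.9655957645840115)
tape ((-0.034577259380997205, 0.4908136993405954), 1.0733451364952842)
can ((0.6179820313508895, -0.02074586022367697), 0.9715000055454396)
[(np.int32(18), array([133.06, 245.17]), array([0.3489, 0.3792, 0.019 ]))] [(np.int32(18), array([138.56, 214.11]), array([0.451 , 0.3693, 0.034 ]))]
```

View pics/end.png

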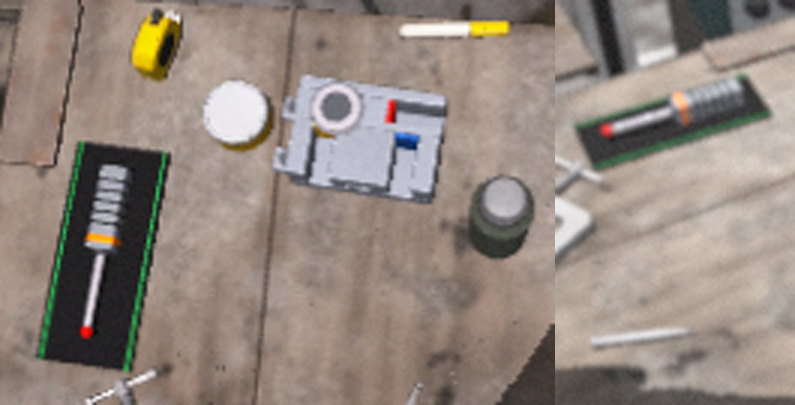

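The probe lies wholly on the mat: ball at crop (86,332), grip top at (113,170), inside the green lines. The tin, tape and can stand as before, shifted by less than a pixel.

```bash
python3 -c "
from bench import r
print(r.close_job())"
```

```text
the job is handed in; nothing more can be done
None
```

I handed the job in at about 36 s. The probe was drawn out by the stylus, let go and taken again by its grip. It then touched blue, yellow and red in order, each pressed in by an estimated 4–6 mm, short of the stop. It now lies let go, wholly on the mat, and the can, tin and tape measure appear unmoved.

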